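# Pack the finished bicycle pedal without cracking its reflectors

## Robot

A 7-joint arm with a two-finger parallel gripper is mounted at the origin on the work surface. World frame = base frame: x ahead of the robot, y to its left, z up, the work surface at z = 0. Lengths are in mm, angles in rad, forces in N, time in s.
With the tool pointing down it reaches from about 425 to 925 mm from the base axis. Payload 6.8 kg.
Tool frame: the origin (TCP) lies midway between the tips of the shut fingers; the grasp point (between the pads) lies r.hold_point_z behind it (r.hold_point_z is the distance from the TCP to the grasp point, in mm); z points along the fingers, y is the direction in which the jaws open and shut (so a half turn about z gives the same grasp; the last joint's range is limited). The gripper opens to 88 mm and grips with 3 to 60 N. Pads are 20 mm wide; open, the fingers measure 115 mm over their backs; the gripper's body (75 mm by 178 mm) begins 61 mm behind the grasp point.
Start: joints at [1.239, 0.477, 0.022, 1.555, -0.011, 1.109, -0.083], TCP at [149.815, -658.182, 201.664] pointing down, gripper open.
Joint ranges: [-2.96, 2.96], [-0.34, 2.1], [-1.41, 1.46], [0.24, 2.44], [-1.37, 4.51], [0.17, 1.92], [-2.96, 2.96]. Speed limits (rad/s): [2.39, 2.39, 3.14, 3.14, 3.14, 3.14, 3.14].

## Interface

Orientations are given as a unit quaternion [x, y, z, w].
In Python, from rig import r gives the robot as it stands. The module is installed in compiled form; this text tells all that it offers.
- The arm moves only by the shell command python3 -m crank 'ROWS' [FORCE]. ROWS is JSON, a list of rows, each an object with "delta_pos": the shift along the tool's x, y, z as a fraction of full scale, a list of three; "twist": the turn, a rotation vector about the tool's x, y, z as a fraction of full scale, a list of three; "claw": the opening, from 0 (shut) to 1 (fully open). In form: [{"delta_pos": [x, y, z], "twist": [rx, ry, rz], "claw": claw}, ...]. A call has 1 to 20 rows; each row shifts and turns the commanded pose from where the row before left it, along the tool's axes as they then stand; what a row does not reach is not made up. Full scale, the value 1, is 150 mm for a shift and 90 degrees for a turn. A row lasts 1/8 s, in which the tool goes at most 62.5 mm and 10.7 degrees, less where a joint would pass 70% of its speed; a pose out of reach is approached as far as the arm can. A call with a number of a shift or a turn outside -1 to 1 is refused whole. A call with a gripper value outside its range is refused whole. The fingers move at their own pace and stop on an object; FORCE is the grip in N (left out, the last holds). Time passes only in rows, so rows that do not move let the fingers close. It gives the time, the measured TCP pose, the force and the opening at its end, in the units of the state.
- r.state(): the state, without advancing time (a new reading comes with each control period).
- r.snapshot(name): name is "side" or "top" or "wrist"; returns the picture (384x512x3 uint8, blue, green, red); there is no depth.
- r.camera_params(name): a dict with "fx", "fy", "cx", "cy" (pixels), "rvec" (rotation vector, rad) and "tvec" (3), from world to camera coordinates, as OpenCV has them. Camera axes: x right, y down, z forward; pixel columns grow to the right and rows downward; lengths in mm; the calibration is good to about 2 mm. The wrist camera is an equidistant fisheye: a pixel r from the principal point sees the ray r / f radians off the axis. A picture is of the moment at which its call begins: read the wrist's pose just before it. camera_params takes no time and is no camera call; for the wrist camera it gives the pose at the moment of the call.
- r.close_job(): hands the job in, once; it reports no verdict.
Trained networks look in the newest picture that a camera, given by its name, has taken for a name from the list of things; names that differ only in an ending like _2 or _b are one class to them, and where a whole thing is asked for, a point or a joint stands for the part that bears it (a point fixed in the world has none). Each returns a list of dicts, best first, with "score" (0 to 1); they miss things now and then, are a little off and sometimes report something else, mostly with a low value. They report only what shows in the picture. A call takes as long as a camera call. They do not tell look-alikes from the thing itself.
- r.spot_in(camera, target): "location" ([column, row] in pixels, amid what is visible of it).
- r.outline_of(camera, target): "region" (384x512 bool, what is visible of it) and "location" ([column, row] in pixels, amid what is visible of it).
The state is a dict: "clock": time; "qpos": joint angles; "joint_velocities": joint speeds; "effort": joint torques, N m; "eef_pos": TCP position; "tool_rot": TCP orientation; "contact_force": force on the tool from outside, world axes, zero at the start; "ft_torque": the same for the moment, N m; "width": opening from 0.0 (shut) to 1.0 (fully open).
Only numpy, scipy, OpenCV 4.12 (cv2) and the standard library are available. Lean on these libraries where they do the work, as an engineer would, in place of code of your own. Each camera call takes 0.05 s, during which the arm holds its last target. There are 200 camera calls.

## Task

Pick up the finished bicycle pedal, the one lying on the bench with its steel axle fitted, and lay it flat and lengthways in the middle of the empty carton, then let go. Its side reflectors are brittle: squeeze it with no more than about 20 N, and set it down gently rather than dropping it or pressing it down. Leave the unfinished pedal, which has no axle, where it lies.

Things in the scene. Friction and masses are not known exactly. Their poses are not given: they have to be found in the camera images.
- pedal: Finished pedal, loose, flat on the bench: aluminium cage 92 (x) x 52 (y) x 26 mm high; amber reflectors along both long sides, outer faces 56 mm apart; steel axle stub sticks out 34 mm at the +x end. 0.25 kg, balanced near the cage's centre. Origin: centre of the cage's underside, z up. Grip across y at mid length with about 10 N per finger; over 25 N per finger cracks the reflectors.
- bare_pedal: Unfinished pedal, a bystander, loose and flat on the bench: the same cage and reflectors but no axle, nothing sticks out of its ends. About 0.2 kg. Origin: centre of the cage's underside; x along the cage, z up.
- empty_carton: Empty carton: open cardboard carton fixed to the bench, 208 (x) x 148 (y) x 30 mm high outside, walls and floor 4 mm. Origin: centre of its underside (inner floor 4 mm above it); x along its length, y across, z up. Inside 200 x 140 mm, walls 26 mm above the floor. The axle may point either way along it.
- full_carton: The other open cardboard carton fixed to the bench, 208 (x) x 148 (y) x 30 mm high outside, walls and floor 4 mm. A pedal is already packed in it. Origin: centre of its underside; x along its length, z up.
Things that resemble listed ones, but are neither listed nor needed, are in the scene too. Leave any blue or yellow look-alike of the pedal alone.

How it is judged:
By the outcome, as a careful person would: the job done as asked, in the order asked, and still so for the second after the job is handed in, with the robot touching nothing.
It also fails if it takes over 40 s, if anything falls off the work surface, if the arm or the gripper's body presses on something with over 40 N, if the wrist force passes 120 N, or if a joint passes its speed limit or range.

## Working session

There is one attempt and no reset: what is moved stays moved. The work goes in short steps, Python scripts to look and compute and a shell command to move; the robot and the scene stay as the last step left them, time stands still between calls to the robot, and variables do not carry over. Pictures are saved under pics/ and viewed, about 8 in all and at most 12, crops included, and the job is handed in when it is done.

```bash
mkdir -p pics
cat > h.py <<'E'
import numpy as np, cv2
from rig import r
def cam(n):
    p=r.camera_params(n); R=cv2.Rodrigues(np.array(p['rvec'],float))[0]; return p,R,np.array(p['tvec'],float).ravel()
def back(n,uv,z,c=None):
    p,R,t=c or cam(n); uv=np.atleast_2d(np.array(uv,float))
    x=(uv[:,0]-p['cx'])/p['fx']; y=(uv[:,1]-p['cy'])/p['fy']
    if n=='wrist':
        th=np.hypot(x,y)+1e-12; s=np.sin(th)/th; d=np.c_[x*s,y*s,np.cos(th)]
    else: d=np.c_[x,y,np.ones_like(x)]
    d=d@R; o=-R.T@t
    return o+d*((z-o[2])/d[:,2])[:,None]
E
python3 - <<'E'
from h import *
s=r.state();print(s, r.hold_point_z)
a=r.snapshot('top');b=r.snapshot('side')
cv2.imwrite('pics/a.png',cv2.resize(a,(800,600),interpolation=cv2.INTER_CUBIC));cv2.imwrite('pics/b.png',b)
for n in('pedal','bare_pedal','empty_carton','full_carton'):
  for q in r.spot_in('top',n): print(n,q,back('top',q['location'],20).round())
E
```

```text
{'clock': 0.0, 'qpos': array([ 1.23890227,  0.47778718,  0.02236419,  1.55642264, -0.01148322,
        1.1093288 , -0.08306774]), 'joint_velocities': array([-1.97374789e-03,  1.65412703e-03, -1.09221676e-03,  5.73628601e-04,
       -1.93857500e-03, -1.18559838e-03, -1.77234881e-05]), 'effort': array([ 6.03348817e-04, -5.82852888e+01,  1.53488226e+00, -2.72609639e+01,
       -5.42667566e-02,  1.67889171e-02,  1.48200043e-04]), 'eef_pos': array([ 149.62332345, -657.5530643 ,  200.70308734]), 'tool_rot': array([ 9.93743418e-01,  1.11683454e-01, -1.80971439e-04, -8.90534773e-04]), 'contact_force': array([-0.32127906, -0.45222383,  0.48131372]), 'ft_torque': array([-0.0807669 ,  0.01501987, -0.03661942]), 'width': 0.999303413988685} 18.700000000000003
pedal {'location': [331.2, 250.8], 'score': 0.92} [[ 345. -231.   20.]]
pedal {'location': [429.9, 206.1], 'score': 0.6} [[ 456. -461.   20.]]
pedal {'location': [367.1, 178.9], 'score': 0.59} [[ 516. -314.   20.]]
bare_pedal {'location': [283.3, 183.2], 'score': 0.65} [[ 500. -116.   20.]]
empty_carton {'location': [93.6, 184.2], 'score': 0.82} [[486. 332.  20.]]
full_carton {'location': [184.9, 186.9], 'score': 0.94} [[485. 116.  20.]]
```

View pics/a.png

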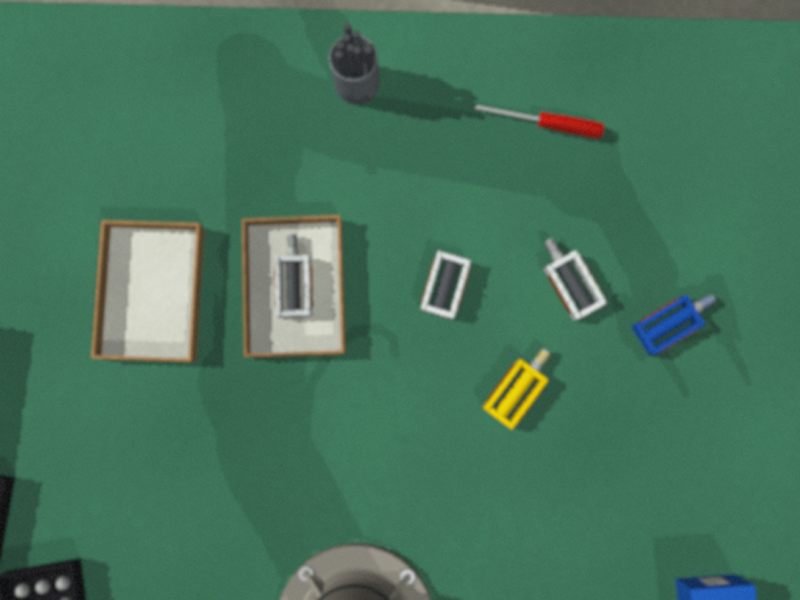

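View pics/b.png

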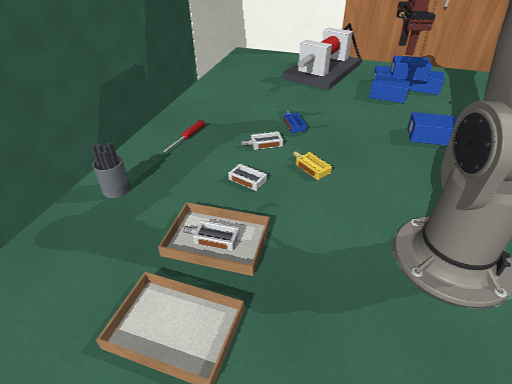

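The top view shows these candidates (native pixels):
- **(367,179):** silver cage with an axle. This one fits the description.
- **(283,183):** silver cage, no axle, so it is the bare pedal.
- **(331,251) and (430,206):** the yellow and blue look-alikes.
- **(187,183):** a pedal already packed in the full carton.

The empty carton is at (94,184).

Run:
```python
from h import *
a=r.snapshot('top')
c=cam('top')
print('cam',(-c[1].T@c[2]).round())
cv2.imwrite('pics/c.png',cv2.resize(a[140:225,250:420],None,fx=4.7,fy=4.7,interpolation=cv2.INTER_CUBIC))
def rect(m,z):
    ys,xs=np.nonzero(m); pts=back('top',np.c_[xs,ys],z,c)[:,:2]
    (cx,cy),(w,h),an=cv2.minAreaRect(pts.astype(np.float32)); 
    if w<h: an+=90;w,h=h,w
    return np.round([cx,cy,w,h,an],1)
for q in r.outline_of('top','pedal'):
    m=q['region'];print('pedal',q['location'],q['score'],m.sum(),rect(m,20))
    if abs(q['location'][0]-367)<12:
        ys,xs=np.nonzero(m);P=back('top',np.c_[xs,ys],24,c)[:,:2]
        # cage-white: low saturation & bright
        hsv=cv2.cvtColor(a,cv2.COLOR_BGR2HSV)
        w=(hsv[...,1]<60)&(hsv[...,2]>150)&(cv2.dilate(m.astype(np.uint8),np.ones((3,3)))>0)
        print('white',w.sum(),rect(w,26))
for q in r.outline_of('top','empty_carton'):
    print('carton',q['location'],q['score'],rect(q['region'],30),rect(q['region'],0))
```

```text
cam [ 349.  -59. 1105.]
pedal [329.7, 248.0] 0.71 914 [ 355.4 -233.8  126.4   58.3  145.7]
pedal [365.9, 181.8] 0.58 1035 [ 520.4 -306.   124.9   61.1   31.1]
white 519 [ 520.9 -306.8  123.9   55.6   30.1]
carton [92.5, 186.3] 0.86 [480.8 326.8 208.7 156.6 179.7] [484.5 337.6 214.5 160.9 179.7]
```

View pics/c.png

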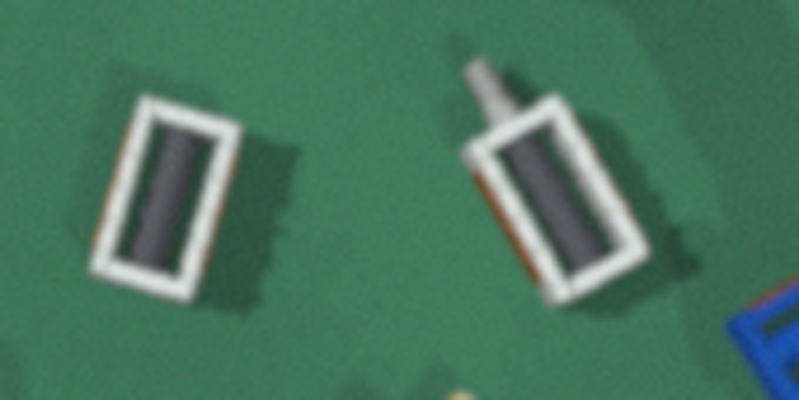

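The crop confirms it: the pedal on the right (crop 557,201) has the axle stub at its upper left end, and the one on the left (165,198) has none. Next I'll work out the poses from the corners.

Run:
```python
from h import *
from scipy.spatial.transform import Rotation as Ro
def off(p): return (np.array(p)+.5)  
P=back('top',np.array([[467,153],[555,97],[648,250],[556,303]])/4.7+[250,140]-.4,26)[:,:2]
d=(P[1]-P[2]+P[0]-P[3]);print('pedal',P.round(1),P.mean(0),np.degrees(np.arctan2(d[1],d[0])),[np.linalg.norm(P[i]-P[i-1]).round(1) for i in range(4)])
C=back('top',np.array([[102,221],[202,223],[193,361],[93,358]])/1.5625-.2,30)[:,:2]
d2=(C[0]-C[3]+C[1]-C[2]);print('carton',C.round(1),C.mean(0),np.degrees(np.arctan2(d2[1],d2[0])),[np.linalg.norm(C[i]-C[i-1]).round(1) for i in range(4)])
s=r.state();R=Ro.from_quat(s['tool_rot']);e=s['eef_pos'];x=R.apply([1,0,0]);print('tool x yaw',np.degrees(np.arctan2(x[1],x[0])))
print('shift to pedal, tool axes/150, z to 120',R.inv().apply(np.r_[P.mean(0),120]-e)/150)
a=r.snapshot('top');cv2.imwrite('pics/d.png',cv2.resize(a[130:245,50:225],None,fx=4.5,fy=4.5,interpolation=cv2.INTER_CUBIC))
```

```text
pedal [[ 530.  -269.5]
 [ 559.6 -313.4]
 [ 483.6 -359.9]
 [ 455.8 -314.2]] [ 507.24931587 -314.24862723] 31.29111692730314 [np.float64(86.7), np.float64(53.0), np.float64(89.2), np.float64(53.5)]
carton [[585.  402.7]
 [586.  251. ]
 [377.5 252.8]
 [377.8 401.7]] [481.55961121 327.0652251 ] -0.12015510886898775 [np.float64(207.2), np.float64(151.7), np.float64(208.6), np.float64(148.9)]
tool x yaw 12.820149575346031
shift to pedal, tool axes/150, z to 120 [ 2.83225862 -1.70645249  0.54416028]
```

View pics/d.png

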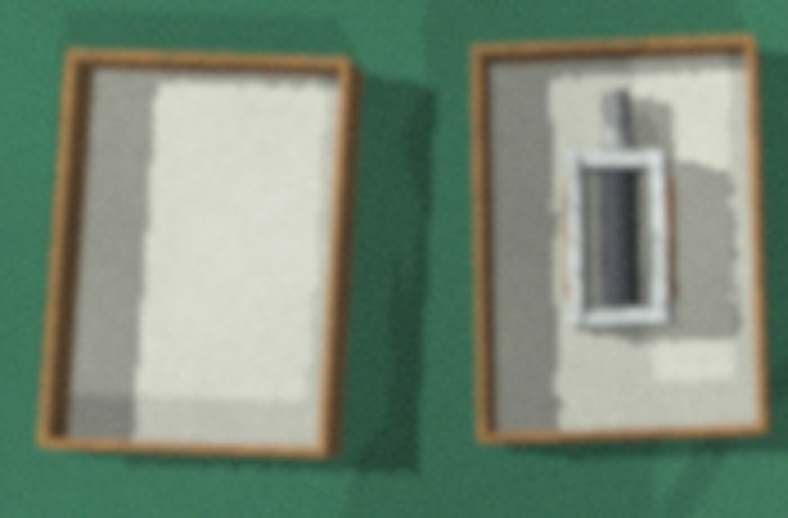

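Pedal: (507,-314), yaw 31.3°. Carton: (482,327), yaw about 0°. The packed pedal's cage also sits near the middle of its carton. Moving above the pedal.

```bash
python3 -m crank '[{"delta_pos":[0.1,-0.06,0],"twist":[0,0,0],"claw":1},{"delta_pos":[0.21,-0.13,0.04],"twist":[0,0,0],"claw":1},{"delta_pos":[0.21,-0.13,0.04],"twist":[0,0,0],"claw":1},{"delta_pos":[0.21,-0.13,0.04],"twist":[0,0,0],"claw":1},{"delta_pos":[0.21,-0.13,0.04],"twist":[0,0,0],"claw":1},{"delta_pos":[0.21,-0.13,0.04],"twist":[0,0,0],"claw":1},{"delta_pos":[0.21,-0.13,0.04],"twist":[0,0,0],"claw":1},{"delta_pos":[0.21,-0.13,0.04],"twist":[0,0,0],"claw":1},{"delta_pos":[0.21,-0.13,0.04],"twist":[0,0,0],"claw":1},{"delta_pos":[0.21,-0.13,0.04],"twist":[0,0,0],"claw":1},{"delta_pos":[0.21,-0.13,0.04],"twist":[0,0,0],"claw":1},{"delta_pos":[0.21,-0.13,0.04],"twist":[0,0,0],"claw":1},{"delta_pos":[0.21,-0.13,0.04],"twist":[0,0,0],"claw":1},{"delta_pos":[0.21,-0.09,0.04],"twist":[0,0,-0.1],"claw":1},{"delta_pos":[0,0,0],"twist":[0,0,-0.105],"claw":1},{"delta_pos":[0,0,0],"twist":[0,0,0],"claw":1},{"delta_pos":[0,0,0],"twist":[0,0,0],"claw":1}]'
cat > m.py <<'E'
from h import *
import sys
from scipy.spatial.transform import Rotation as Ro
def need(x,y,z,yaw):
    s=r.state();R=Ro.from_quat(s['tool_rot']);e=s['eef_pos'];a=R.apply([1,0,0]);w=np.degrees(np.arctan2(a[1],a[0]))
    print('t',s['clock'],'eef',e.round(1),'yaw',w.round(2),'tilt z',R.apply([0,0,1]).round(4),'F',s['contact_force'].round(1),'w',round(s['width'],3))
    print('delta/150',(R.inv().apply(np.array([x,y,z])-e)/150).round(4),'twist z',((w-yaw)/90).round(4),'q7',s['qpos'][6].round(2))
E
python3 - <<'E'
from m import *
need(507.2,-314.2,0,31.3)
c=cam('wrist');b=r.snapshot('wrist')
cv2.imwrite('pics/e.png',b)
a=r.snapshot('top')
print([(q['score'],q['location'],back('wrist',q['location'],20,c).round(1)) for q in r.outline_of('wrist','pedal')])
E
```

```text
clock: 2.62
eef_pos: [506.5, -313.8, 123.8]
tool_rot: [0.963, 0.268, -0.0, 0.0]
contact_force: [-0.0, -0.6, -0.3]
width: 1.004
t 2.625 eef [ 506.5 -313.8  123.8] yaw 31.06 tilt z [ 0.e+00 -1.e-04 -1.e+00] F [-0.  -0.6 -0.3] w 1.004
delta/150 [0.0027 0.0044 0.8255] twist z -0.0026 q7 -0.67
[(0.87, [129.0, 244.5], array([[ 374.4, -225.8,   20. ]])), (0.79, [315.8, 274.1], array([[ 454.4, -425.7,   20. ]])), (0.7, [257.9, 178.5], array([[ 514.9, -312.1,   20. ]]))]
```

View pics/e.png

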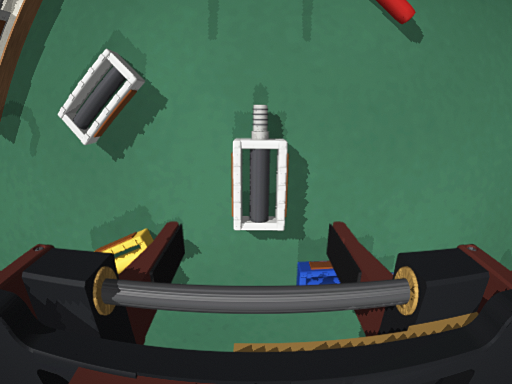

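The wrist view shows the pedal with its axle at (260,118) and the cage corners near (232,139), (287,139), (288,229) and (233,231), straight along the tool. I'll check the centre from these.

Run:
```python
from m import *
P=back('wrist',[[233,140],[287,140],[287,229],[234,230]],26)[:,:2]
d=P[0]-P[3]+P[1]-P[2];print(P.round(1),P.mean(0),np.degrees(np.arctan2(d[1],d[0])))
need(*((P.mean(0)+[507.2,-314.2])/2),-0.0,31)
```

```text
[[ 535.9 -272.1]
 [ 562.5 -315.8]
 [ 486.2 -364.8]
 [ 457.2 -318.8]] [ 510.47983678 -317.86399791] 31.694687274902865
t 2.775 eef [ 506.5 -314.1  123.8] yaw 31.14 tilt z [ 1.e-04 -3.e-04 -1.e+00] F [ 0.6  0.4 -0.9] w 1.0
delta/150 [0.0067 0.0187 0.8256] twist z 0.0016 q7 -0.67
```

```bash
python3 -m crank '[{"delta_pos":[0.007,0.019,0.1],"twist":[0,0,0],"claw":1},{"delta_pos":[0,0,0.15],"twist":[0,0,0],"claw":1},{"delta_pos":[0,0,0.15],"twist":[0,0,0],"claw":1},{"delta_pos":[0,0,0.15],"twist":[0,0,0],"claw":1},{"delta_pos":[0,0,0.12],"twist":[0,0,0],"claw":1},{"delta_pos":[0,0,0.08],"twist":[0,0,0],"claw":1},{"delta_pos":[0,0,0.04],"twist":[0,0,0],"claw":1},{"delta_pos":[0,0,0],"twist":[0,0,0],"claw":1},{"delta_pos":[0,0,0],"twist":[0,0,0],"claw":1}]' 10
python3 -m crank '[{"delta_pos":[0,0,0],"twist":[0,0,0],"claw":0.7},{"delta_pos":[0,0,0],"twist":[0,0,0],"claw":0.65},{"delta_pos":[0,0,0],"twist":[0,0,0],"claw":0.6},{"delta_pos":[0,0,0],"twist":[0,0,0],"claw":0.55},{"delta_pos":[0,0,0],"twist":[0,0,0],"claw":0.5},{"delta_pos":[0,0,0],"twist":[0,0,0],"claw":0.5},{"delta_pos":[0,0,0],"twist":[0,0,0],"claw":0.5},{"delta_pos":[0,0,0],"twist":[0,0,0],"claw":0.5}]' 10
python3 - <<'E'
from m import *
need(481.6,327.1,120,0)
E
```

```text
clock: 3.9
eef_pos: [509.7, -316.0, 5.8]
tool_rot: [0.963, 0.269, 0.0, 0.0]
contact_force: [0.4, 0.4, 0.6]
width: 0.999
clock: 4.9
eef_pos: [509.5, -315.9, 5.4]
tool_rot: [0.963, 0.27, 0.0, 0.0]
contact_force: [-0.4, 1.3, 6.7]
width: 0.502
t 4.9 eef [ 509.5 -315.9    5.4] yaw 31.27 tilt z [ 5.e-04 -2.e-04 -1.e+00] F [-0.4  1.3  6.7] w 0.502
delta/150 [ 2.0664 -3.7597 -0.7648] twist z 0.3474 q7 -0.71
```

The opening reads 44 mm, but the pedal should stop the jaws at 56 mm. Looking before going on.

Run:
```python
from m import *
b=r.snapshot('wrist');a=r.snapshot('top')
cv2.imwrite('pics/f.png',np.vstack([cv2.resize(b[100:300,130:390],(780,600))[:600], ])); s=r.snapshot('side')
cv2.imwrite('pics/g.png',cv2.resize(s[80:220,200:380],None,fx=4,fy=4,interpolation=cv2.INTER_CUBIC))
```

```text
(no output)
```

View pics/f.png

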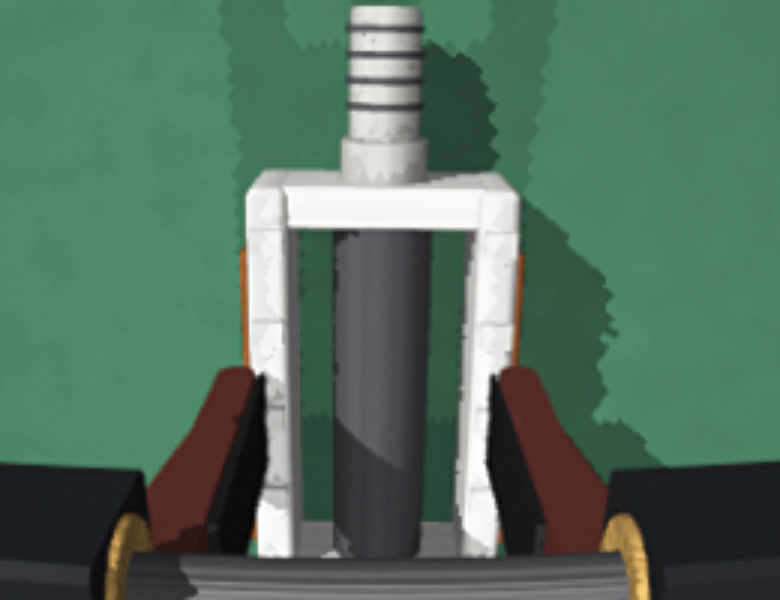

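View pics/g.png

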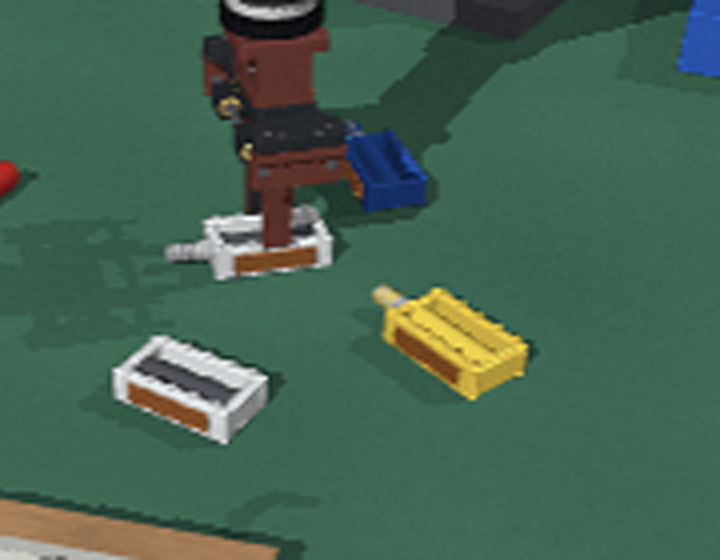

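The fingertips are standing on top of the rails (crop pads at 265,375 and 490,375). The open tips evidently sit well behind the nominal TCP. I'll measure the tip depth with the wrist camera at both openings.

Run:
```python
from m import *
s=r.state();c=cam('wrist');p,Rc,t=c
R=Ro.from_quat(s['tool_rot']).as_matrix();e=s['eef_pos']
o=R.T@(-Rc.T@t-e);print('cam in tool',o.round(1),'axis',(R.T@Rc.T)[:,2].round(3))
def ray(uv):
    x=(uv[0]-p['cx'])/p['fx'];y=(uv[1]-p['cy'])/p['fy'];th=np.hypot(x,y);k=np.sin(th)/th
    return R.T@Rc.T@np.array([x*k,y*k,np.cos(th)])
for nm,half,uvs in(('open',44,[(183,223),(330,223)]),('44mm',22,[(218.3,225),(293.3,225)])):
    for uv in uvs:
        d=ray(uv); g=np.sign(d[1]); print(nm,uv,(o+d*((g*half-o[1])/d[1])).round(1),' at x=+10:',(o+d*((10-o[0])/d[0])).round(1))
```

```text
cam in tool [  73.6    0.2 -183.4] axis [-0.272 -0.     0.962]
open (183, 223) [  8.  -44.  -17.2]  at x=+10: [ 10.  -42.7 -22.3]
open (330, 223) [ 10.9  44.  -24.5]  at x=+10: [ 10.   44.6 -22.3]
44mm (218.3, 225) [  7.3 -22.  -18.1]  at x=+10: [ 10.  -21.1 -24.7]
44mm (293.3, 225) [ 10.5  22.  -25.9]  at x=+10: [ 10.   22.2 -24.7]
```

```bash
python3 - <<'E'
from m import *
P=back('wrist',np.array([[262,174],[503,174],[250,195],[518,195],[298,235],[470,235]])/3+[130,100],26)
s=r.state();R=Ro.from_quat(s['tool_rot'])
print(R.inv().apply(P-s['eef_pos']).round(1))
a=r.snapshot('top');need(0,0,0,0)
cv2.imwrite('pics/x.png',a)
E
python3 -m crank '[{"delta_pos":[0,0,-0.06],"twist":[0,0,0],"claw":0.6},{"delta_pos":[0,0,-0.04],"twist":[0,0,0],"claw":0.9},{"delta_pos":[0,0,0],"twist":[0,0,0],"claw":0.9},{"delta_pos":[0,0,0],"twist":[0,0,0],"claw":0.9},{"delta_pos":[0,0,0],"twist":[0,0,0],"claw":0.9}]' 10
python3 - <<'E'
from m import *
b=r.snapshot('wrist');cv2.imwrite('pics/h.png',cv2.resize(b[100:300,130:390],(780,600)));need(509,-316,-9,31.3)
E
```

```text
[[ 48.2 -20.9 -20.5]
 [ 48.2  23.8 -20.5]
 [ 44.3 -23.2 -20.5]
 [ 44.3  26.8 -20.5]
 [ 36.6 -14.4 -20.5]
 [ 36.6  17.9 -20.5]]
t 5.1 eef [ 509.4 -315.9    5.4] yaw 31.27 tilt z [ 5.e-04 -2.e-04 -1.e+00] F [-0.8  0.2  5.9] w 0.501
delta/150 [-1.8099 -3.5627  0.0342] twist z 0.3474 q7 -0.71
clock: 5.72
eef_pos: [509.0, -315.6, 19.9]
tool_rot: [0.963, 0.27, -0.0, -0.0]
contact_force: [0.1, -0.5, 0.1]
width: 0.898
t 5.775 eef [ 509.  -315.7   19.9] yaw 31.27 tilt z [-4.e-04  2.e-04 -1.e+00] F [-0.2  0.2 -1.3] w 0.9
delta/150 [-0.001   0.0021  0.1927] twist z -0.0003 q7 -0.71
```

View pics/h.png

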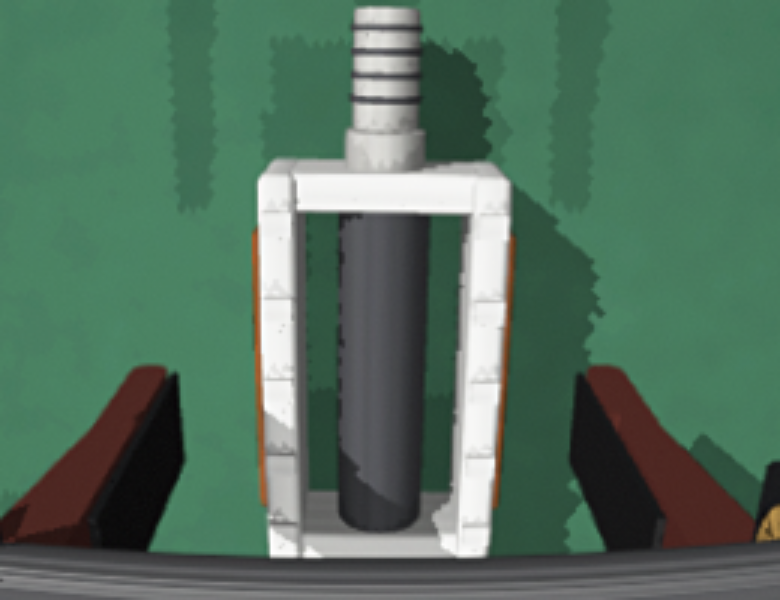

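The pads now straddle the pedal (crop inner faces at 180 and 575, cage 260–510), with both reflectors clear. Going lower and closing gently.

```bash
python3 -m crank '[{"delta_pos":[0,0.005,0.06],"twist":[0,0,0],"claw":0.9},{"delta_pos":[0,0.005,0.06],"twist":[0,0,0],"claw":0.9},{"delta_pos":[0,0,0.04],"twist":[0,0,0],"claw":0.9},{"delta_pos":[0,0,0.03],"twist":[0,0,0],"claw":0.9},{"delta_pos":[0,0,0],"twist":[0,0,0],"claw":0.9},{"delta_pos":[0,0,0],"twist":[0,0,0],"claw":0.9}]' 10
python3 -m crank '[{"delta_pos":[0,0,0],"twist":[0,0,0],"claw":0.75},{"delta_pos":[0,0,0],"twist":[0,0,0],"claw":0.7},{"delta_pos":[0,0,0],"twist":[0,0,0],"claw":0.65},{"delta_pos":[0,0,0],"twist":[0,0,0],"claw":0.6},{"delta_pos":[0,0,0],"twist":[0,0,0],"claw":0.55},{"delta_pos":[0,0,0],"twist":[0,0,0],"claw":0.5},{"delta_pos":[0,0,0],"twist":[0,0,0],"claw":0.5}]' 10
python3 - <<'E'
from m import *
b=r.snapshot('wrist');cv2.imwrite('pics/i.png',cv2.resize(b[100:300,130:390],(780,600)));need(509,-316,-9,31.3)
s=r.snapshot('side')
cv2.imwrite('pics/g2.png',cv2.resize(s[100:180,220:340],None,fx=6,fy=6,interpolation=cv2.INTER_CUBIC))
E
```

```text
clock: 6.52
eef_pos: [510.1, -317.1, -8.2]
tool_rot: [0.963, 0.27, 0.0, 0.0]
contact_force: [-0.6, 0.2, 0.2]
width: 0.9
clock: 7.4
eef_pos: [509.8, -316.8, -8.3]
tool_rot: [0.963, 0.27, -0.0, -0.0]
contact_force: [-1.4, 1.9, 3.0]
width: 0.634
t 7.45 eef [ 509.8 -316.8   -8.3] yaw 31.27 tilt z [-3.e-04  3.e-04 -1.e+00] F [-1.6  1.5  4.3] w 0.639
delta/150 [-0.002  -0.0076  0.0048] twist z -0.0003 q7 -0.71
```

View pics/g2.png

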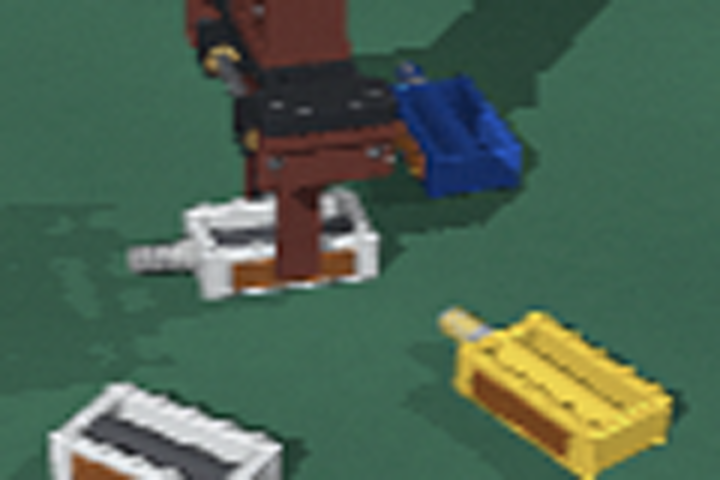

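Gripped: 56 mm opening, pads on the reflectors at mid length (near 297,245 in the crop). Lifting.

```bash
python3 -m crank '[{"delta_pos":[0,0,-0.02],"twist":[0,0,0],"claw":0.5},{"delta_pos":[0,0,-0.06],"twist":[0,0,0],"claw":0.5},{"delta_pos":[0,0,-0.12],"twist":[0,0,0],"claw":0.5},{"delta_pos":[0,0,-0.15],"twist":[0,0,0],"claw":0.5},{"delta_pos":[0,0,-0.15],"twist":[0,0,0],"claw":0.5},{"delta_pos":[0,0,-0.15],"twist":[0,0,0],"claw":0.5},{"delta_pos":[0,0,-0.1],"twist":[0,0,0],"claw":0.5},{"delta_pos":[0,0,-0.05],"twist":[0,0,0],"claw":0.5},{"delta_pos":[0,0,0],"twist":[0,0,0],"claw":0.5}]' 12
python3 - <<'E'
from m import *
need(481.6,327.1,112,0)
b=r.snapshot('wrist');cv2.imwrite('pics/j.png',cv2.resize(b[100:300,130:390],(780,600)))
E
```

```text
clock: 8.62
eef_pos: [510.0, -317.2, 112.0]
tool_rot: [0.963, 0.269, 0.0, 0.0]
contact_force: [0.1, 0.6, -3.4]
width: 0.636
t 8.625 eef [ 510.  -317.2  112. ] yaw 31.27 tilt z [ 5.e-04 -3.e-04 -1.e+00] F [ 0.1  0.6 -3.4] w 0.636
delta/150 [ 2.0672e+00 -3.7697e+00 -1.6000e-03] twist z 0.3474 q7 -0.67
```

View pics/j.png

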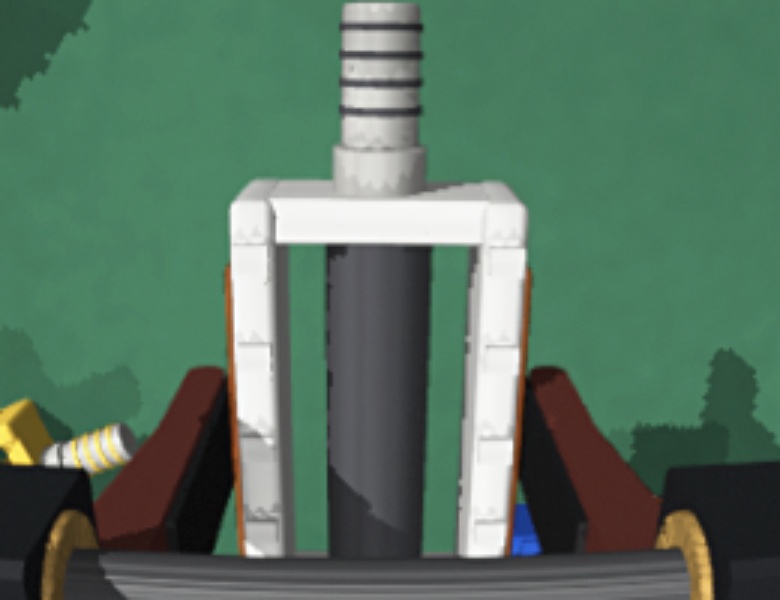

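Held straight and level: a load of about 3.4 N, with the cage at crop columns 232–526 evenly between the pads. Carrying it across.

```bash
python3 -m crank '[{"delta_pos":[0.06,-0.11,0],"twist":[0,0,0],"claw":0.5},{"delta_pos":[0.06,-0.11,0],"twist":[0,0,0],"claw":0.5},{"delta_pos":[0.12,-0.22,0],"twist":[0,0,0],"claw":0.5},{"delta_pos":[0.12,-0.22,0],"twist":[0,0,0],"claw":0.5},{"delta_pos":[0.12,-0.22,0],"twist":[0,0,0],"claw":0.5},{"delta_pos":[0.12,-0.22,0],"twist":[0,0,0],"claw":0.5},{"delta_pos":[0.12,-0.22,0],"twist":[0,0,0],"claw":0.5},{"delta_pos":[0.12,-0.22,0],"twist":[0,0,0],"claw":0.5},{"delta_pos":[0.12,-0.22,0],"twist":[0,0,0],"claw":0.5},{"delta_pos":[0.12,-0.22,0],"twist":[0,0,0],"claw":0.5},{"delta_pos":[0.12,-0.22,0],"twist":[0,0,0],"claw":0.5},{"delta_pos":[0.12,-0.22,0],"twist":[0,0,0],"claw":0.5},{"delta_pos":[0.12,-0.22,0],"twist":[0,0,0],"claw":0.5},{"delta_pos":[0.12,-0.22,0],"twist":[0,0,0],"claw":0.5},{"delta_pos":[0.12,-0.22,0],"twist":[0,0,0],"claw":0.5},{"delta_pos":[0.12,-0.22,0],"twist":[0,0,0],"claw":0.5},{"delta_pos":[0.12,-0.22,0],"twist":[0,0,0],"claw":0.5},{"delta_pos":[0.08,-0.14,0],"twist":[0,0,0],"claw":0.5},{"delta_pos":[0.05,-0.09,0],"twist":[0,0,0],"claw":0.5},{"delta_pos":[0.017,-0.02,0],"twist":[0,0,0],"claw":0.5}]' 12
python3 -m crank '[{"delta_pos":[0,0,0],"twist":[0,0,0.05],"claw":0.5},{"delta_pos":[0,0,0],"twist":[0,0,0.08],"claw":0.5},{"delta_pos":[0,0,0],"twist":[0,0,0.08],"claw":0.5},{"delta_pos":[0,0,0],"twist":[0,0,0.08],"claw":0.5},{"delta_pos":[0,0,0],"twist":[0,0,0.057],"claw":0.5},{"delta_pos":[0,0,0],"twist":[0,0,0],"claw":0.5},{"delta_pos":[0,0,0],"twist":[0,0,0],"claw":0.5}]' 12
python3 - <<'E'
from m import *
c=cam('wrist')
b=r.snapshot('wrist');cv2.imwrite('pics/k.png',b)
need(481.6,327.1,-4,0)
for q in r.outline_of('wrist','empty_carton'):
    print(q['score'],q['location'])
E
```

```text
clock: 11.18
eef_pos: [480.4, 328.3, 111.5]
tool_rot: [0.963, 0.27, -0.0, -0.0]
contact_force: [0.4, -1.2, -4.1]
width: 0.638
clock: 12.05
eef_pos: [481.5, 326.6, 111.6]
tool_rot: [1.0, 0.001, -0.0, 0.0]
contact_force: [-0.6, 0.3, -2.6]
width: 0.634
t 12.1 eef [481.5 326.7 111.6] yaw 0.09 tilt z [-2.e-04 -3.e-04 -1.e+00] F [-0.2 -0.2 -3. ] w 0.633
delta/150 [ 0.0011 -0.0026  0.7705] twist z 0.001 q7 -2.41
0.68 [238.2, 139.3]
```

View pics/k.png

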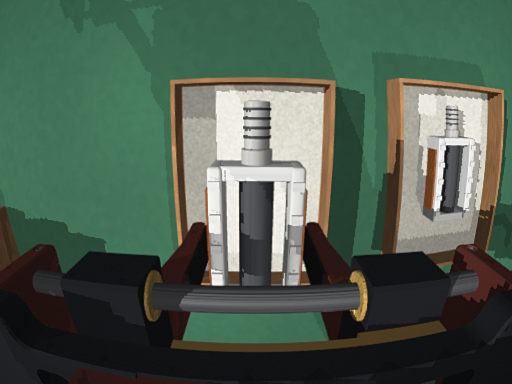

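The carton rim shows at (170,81)–(335,81), with the pedal above it and the axle pointing to the far end. Checking the centring from this view.

Run:
```python
from m import *
P=back('wrist',[[170,81],[335,81],[177,240],[330,240]],30);print(P.round(1))
need(P[:2,0].mean()-104,P[:2,1].mean(),-4,0)
```

```text
[[585.5 403.1  30. ]
 [585.4 255.   30. ]
 [432.1 404.6  30. ]
 [432.4 251.5  30. ]]
t 12.15 eef [481.5 326.9 111.6] yaw 0.08 tilt z [-1.e-04 -1.e-04 -1.e+00] F [ 0.3  0.7 -2.1] w 0.639
delta/150 [-1.000e-04 -1.450e-02  7.707e-01] twist z 0.0009 q7 -2.41
```

Centred to within about 1–2 mm. Lowering to just above the floor.

```bash
python3 -m crank '[{"delta_pos":[0,-0.008,0.05],"twist":[0,0,0],"claw":0.5},{"delta_pos":[0,0,0.1],"twist":[0,0,0],"claw":0.5},{"delta_pos":[0,0,0.12],"twist":[0,0,0],"claw":0.5},{"delta_pos":[0,0,0.12],"twist":[0,0,0],"claw":0.5},{"delta_pos":[0,0,0.12],"twist":[0,0,0],"claw":0.5},{"delta_pos":[0,0,0.1],"twist":[0,0,0],"claw":0.5},{"delta_pos":[0,0,0.07],"twist":[0,0,0],"claw":0.5},{"delta_pos":[0,0,0.04],"twist":[0,0,0],"claw":0.5},{"delta_pos":[0,0,0.02],"twist":[0,0,0],"claw":0.5},{"delta_pos":[0,0,0.005],"twist":[0,0,0],"claw":0.5},{"delta_pos":[0,0,0],"twist":[0,0,0],"claw":0.5}]' 12
python3 -m crank '[{"delta_pos":[0,0,0.007],"twist":[0,0,0],"claw":0.5},{"delta_pos":[0,0,0.007],"twist":[0,0,0],"claw":0.5},{"delta_pos":[0,0,0],"twist":[0,0,0],"claw":0.5},{"delta_pos":[0,0,0],"twist":[0,0,0],"claw":0.5}]' 12
```

```text
clock: 13.52
eef_pos: [481.7, 328.6, 0.3]
tool_rot: [1.0, 0.0, 0.0, -0.0]
contact_force: [-0.3, -0.1, -3.7]
width: 0.637
clock: 14.02
eef_pos: [481.4, 328.4, -2.2]
tool_rot: [1.0, 0.0, 0.0, 0.0]
contact_force: [-0.4, -1.4, -3.1]
width: 0.636
```

```bash
python3 -m crank '[{"delta_pos":[0,0,0.006],"twist":[0,0,0],"claw":0.5},{"delta_pos":[0,0,0],"twist":[0,0,0],"claw":0.5},{"delta_pos":[0,0,0],"twist":[0,0,0],"claw":0.5}]' 12;python3 -m crank '[{"delta_pos":[0,0,0.005],"twist":[0,0,0],"claw":0.5},{"delta_pos":[0,0,0],"twist":[0,0,0],"claw":0.5},{"delta_pos":[0,0,0],"twist":[0,0,0],"claw":0.5}]' 12
```

```text
clock: 14.4
eef_pos: [481.4, 328.4, -3.1]
tool_rot: [1.0, 0.0, 0.0, 0.0]
contact_force: [-0.1, -0.4, -2.1]
width: 0.635
clock: 14.78
eef_pos: [481.4, 328.4, -3.9]
tool_rot: [1.0, 0.0, -0.0, 0.0]
contact_force: [0.2, -0.9, -2.8]
width: 0.637
```

```bash
python3 -m crank '[{"delta_pos":[0,0,0.004],"twist":[0,0,0],"claw":0.5},{"delta_pos":[0,0,0],"twist":[0,0,0],"claw":0.5},{"delta_pos":[0,0,0],"twist":[0,0,0],"claw":0.5}]' 12;python3 - <<'E'
from h import *
f=[]
for i in range(4): f.append(r.state()['contact_force'][2]); r.snapshot('side')
print(np.round(f,1))
E
```

```text
clock: 15.15
eef_pos: [481.5, 328.5, -4.2]
tool_rot: [1.0, 0.0, 0.0, -0.0]
contact_force: [0.1, -0.6, 1.3]
width: 0.639
[1.3 1.3 1.4 2.8]
```

It has touched down: the load went from -2.8 to about +1.5 N. Releasing and withdrawing.

```bash
python3 -m crank '[{"delta_pos":[0,0,0],"twist":[0,0,0],"claw":0.66},{"delta_pos":[0,0,0],"twist":[0,0,0],"claw":0.7},{"delta_pos":[0,0,0],"twist":[0,0,0],"claw":0.8},{"delta_pos":[0,0,0],"twist":[0,0,0],"claw":0.8},{"delta_pos":[0,0,0],"twist":[0,0,0],"claw":0.8},{"delta_pos":[0,0,0],"twist":[0,0,0],"claw":0.8}]'
python3 -m crank '[{"delta_pos":[0,0,-0.03],"twist":[0,0,0],"claw":0.8},{"delta_pos":[0,0,-0.06],"twist":[0,0,0],"claw":0.8},{"delta_pos":[0,0,-0.1],"twist":[0,0,0],"claw":0.8},{"delta_pos":[0,0,-0.15],"twist":[0,0,0],"claw":0.8},{"delta_pos":[0,0,-0.2],"twist":[0,0,0],"claw":0.8},{"delta_pos":[0,0,-0.2],"twist":[0,0,0],"claw":0.8},{"delta_pos":[0,0,-0.15],"twist":[0,0,0],"claw":0.8},{"delta_pos":[0,0,-0.1],"twist":[0,0,0],"claw":0.8},{"delta_pos":[0,0,0],"twist":[0,0,0],"claw":0.8},{"delta_pos":[0,0,0],"twist":[0,0,0],"claw":0.8}]'
python3 - <<'E'
from m import *
c=cam('wrist');b=r.snapshot('wrist');s=r.snapshot('side')
v=np.hstack([cv2.resize(b[60:280,110:410],(450,330)),cv2.resize(s[130:384,60:300],(312,330))])
cv2.imwrite('pics/l.png',v);need(481,327,150,0)
E
```

```text
clock: 16.1
eef_pos: [481.4, 328.4, -4.5]
tool_rot: [1.0, 0.0, 0.0, -0.0]
contact_force: [0.5, -0.5, 1.0]
width: 0.797
clock: 17.35
eef_pos: [481.0, 328.0, 143.3]
tool_rot: [1.0, 0.0, -0.0, 0.0]
contact_force: [1.0, -0.9, -0.2]
width: 0.803
t 17.45 eef [480.8 327.9 143. ] yaw 0.05 tilt z [-0.0016 -0.0012 -1.    ] F [ 0.1  0.5 -0.3] w 0.802
delta/150 [ 0.001   0.0063 -0.0468] twist z 0.0005 q7 -2.4
```

View pics/l.png

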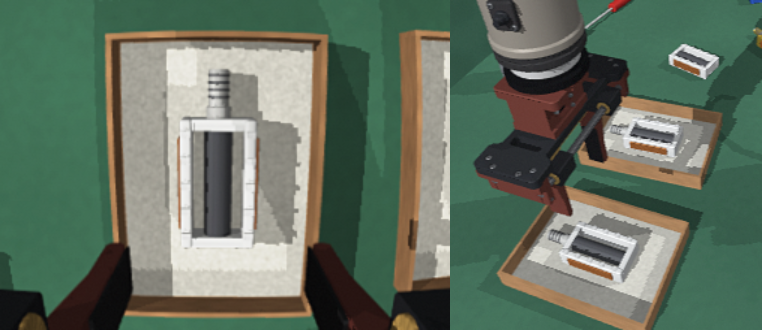

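The pedal lies flat and lengthways, cage (180–256, 120–248) inside rim (107–327, 35–315), and the fingers are clear. Numeric check, then hand in.

Run:
```python
from m import *
f=lambda a:np.array(a)/1.5+[110,60]
Q=back('wrist',f([[182,121],[255,121],[255,247],[180,247]]),30);C=back('wrist',f([[107,34],[328,35],[107,316],[312,317]]),30)
d=Q[0]-Q[3]+Q[1]-Q[2]
print('pedal',Q.mean(0).round(1),np.degrees(np.arctan2(d[1],d[0])).round(1));print(C.round(1))
r.close_job()
```

```text
pedal [480.9 327.2  30. ] -0.4
[[585.8 401.1  30. ]
 [585.3 254.1  30. ]
 [376.8 413.8  30. ]
 [376.5 253.9  30. ]]
the job is handed in; nothing more can be done
```

The finished pedal now lies flat and lengthways in the middle of the empty carton, released, with its axle pointing to the far end. I handed the job in with the robot's clock at about 17.5 s.

- **Grasp:** The first try closed too high. The fingertips came to rest on top of the cage with about 7 N, so I opened, lifted, went 14 mm lower and gripped again. The second grip, set to 10–12 N, stopped at the expected 56 mm.
- **Set-down:** I lowered it in steps of about 1 mm or less. It touched down with about 4 N, then I let go and withdrew.
- **Final position:** The wrist camera put the cage at (480.9, 327.2) mm with a yaw of -0.4°. The carton centre is about (481, 327–328).
- **What disagreed:** The top and wrist cameras differed by about 2 mm on where the carton centre lies across its width, so I aimed between them. In the last picture one near rim corner came out about 10 mm off. I put that down to my pixel reading, because a finger hides that corner, but I did not recheck it.
- **Other items:** I touched none of them. The last picture shows the unfinished pedal and the packed carton undisturbed; the blue and yellow look-alikes were mostly outside it.

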